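# Gauge label rolls on the holder's spindle and sort them

## Task

Two loose label rolls at the front of the worktop look alike, but only one has a core wide enough for our label holder. One roll at a time, in either order: try it gently on the holder's sloping spindle (slide it right down to the flange or, if the core is too narrow, hold it square against the spindle's tip for a moment), then stand it upright in the grey plastic stock tray if it fits or in the cardboard returns box if it does not, before you take up the other. Do not disturb the rolls already sorted, or the mug and tin behind.

Things in the scene. Friction and masses are not known exactly. Their poses are not given: they have to be found in the camera images.
- roll_a: One of the two rolls to try, on end at the front: white label roll, 56 mm diameter, 80 mm long, about 160 g, with an open cardboard core. Origin at its middle, z along its axis; both ends alike. One of roll_a and roll_b has a 25.5 mm bore and fits, the other a 19 mm bore and does not: look into the core or find out by trying. Either may stand left or right.
- roll_b: The other roll to try, at the front; outside exactly like roll_a (56 mm diameter, 80 mm long, origin at its middle, z along its axis).
- label_holder: Fixed stand of grey bent sheet metal, 112 x 94 mm and up to 70 mm high, with a deck that slopes down towards the robot at 30 degrees; it carries the spindle. Origin on the worktop under its middle, z up, x away from the sloping front. Its place and yaw vary.
- spindle: Fixed steel pin, leaning 30 deg from vertical to the robot's side. Origin: centre of the top face of its 68 mm flange, 50 mm above the worktop; z along the pin, outwards. Diameter 22 mm, 55 mm long, last 7 mm tapering to 14 mm. A fitting roll fully home has its middle 40 mm from the origin along z; the narrow one stops on the taper, its leading end 4 mm past the tip, its middle at 91 mm.
- stock_tray: Fixed grey plastic tray for rolls that fit, 207 x 102 mm, walls 30 mm high, inside 192 x 84 mm, floor 4 mm up. Origin on the worktop under its middle, x along its length (away from the robot), z up. An approved roll stands in the far half (x about +55 mm); the near half is free, best spot x = -50 mm, y = 0. Tray and box may change sides.
- returns_box: Fixed open cardboard box for rolls that do not fit, 211 x 105 mm with flaps folded down outside, walls 45 mm high, inside 192 x 84 mm, floor 4 mm up. Origin on the worktop under its middle, x along its length (away from the robot), z up. A rejected roll stands in the far half (x about +55 mm); the near half is free, best spot x = -50 mm, y = 0.
- roll_in_tray: Roll sorted earlier, loose, standing in the far half of the stock tray; 56 mm diameter, 80 mm long, origin at its middle. To be left alone.
- roll_in_box: Roll sorted earlier, loose, standing in the far half of the returns box; 56 mm diameter, 80 mm long, origin at its middle. To be left alone.
- low_mug: Loose low white mug, 82 x 111 x 68 mm, at the back of the worktop; origin under its middle. To be left alone.
- food_tin: Loose round tin, 76 mm diameter, 58 mm high, at the back right of the worktop; origin under its middle. To be left alone.
Mind the look-alikes: they are no part of the job. Leave any orange look-alike of the roll_a alone.

How it is judged (in metres and radians):
On the way, in this order (a step that is already met when the one before it is completed fails the run):
1. the first roll has been tried: the fitting roll is fully home on the flange, or the narrow roll is held square against the spindle's tip (((x of roll_a in the frame of spindle between -0.005 and 0.005 m and y of roll_a in the frame of spindle between -0.005 and 0.005 m and z of roll_a in the frame of spindle below 0.044 m and angle between the z axis of roll_a and the z axis of spindle, either way round below 0.12 rad) or (x of roll_b in the frame of spindle between -0.008 and 0.008 m and y of roll_b in the frame of spindle between -0.008 and 0.008 m and z of roll_b in the frame of spindle between 0.08 and 0.096 m and angle between the z axis of roll_b and the z axis of spindle, either way round below 0.15 rad and contact force between roll_b and spindle above 0.7 N))), for 0.1 s.
2. the first roll stands in its proper container (fitting: tray, narrow: box) and the other roll has been tried in the same way ((((x of roll_a in the frame of spindle between -0.005 and 0.005 m and y of roll_a in the frame of spindle between -0.005 and 0.005 m and z of roll_a in the frame of spindle below 0.044 m and angle between the z axis of roll_a and the z axis of spindle, either way round below 0.12 rad) and (x of roll_b in the frame of returns_box between -0.09 and 0.09 m and y of roll_b in the frame of returns_box between -0.045 and 0.045 m and z of roll_b in the frame of returns_box between 0.036 and 0.052 m and angle between the z axis of roll_b and the z axis of returns_box, either way round below 0.15 rad)) or ((x of roll_b in the frame of spindle between -0.008 and 0.008 m and y of roll_b in the frame of spindle between -0.008 and 0.008 m and z of roll_b in the frame of spindle between 0.08 and 0.096 m and angle between the z axis of roll_b and the z axis of spindle, either way round below 0.15 rad and contact force between roll_b and spindle above 0.7 N) and (x of roll_a in the frame of stock_tray between -0.09 and 0.09 m and y of roll_a in the frame of stock_tray between -0.045 and 0.045 m and z of roll_a in the frame of stock_tray between 0.036 and 0.052 m and angle between the z axis of roll_a and the z axis of stock_tray, either way round below 0.15 rad)))), for 0.1 s.
At the end, for the whole second after the job is handed in: The roll with the wide core stands upright (within about 8 degrees) on the floor of the grey stock tray and the roll with the narrow core stands upright on the floor of the cardboard returns box, both at rest and let go; the spindle is empty (x of roll_a in the frame of stock_tray between -0.09 and 0.09 m and y of roll_a in the frame of stock_tray between -0.045 and 0.045 m and z of roll_a in the frame of stock_tray between 0.036 and 0.052 m and angle between the z axis of roll_a and the z axis of stock_tray, either way round below 0.15 rad and x of roll_b in the frame of returns_box between -0.09 and 0.09 m and y of roll_b in the frame of returns_box between -0.045 and 0.045 m and z of roll_b in the frame of returns_box between 0.036 and 0.052 m and angle between the z axis of roll_b and the z axis of returns_box, either way round below 0.15 rad and linear speed of each of roll_a, roll_b below 0.02 m/s); the robot touches nothing.
It fails at once if a roll is forced against the holder (over 40 N) (contact force between any of roll_a, roll_b and label_holder above 40 N).
It fails at once if a roll sorted earlier is moved by more than 25 mm (distance of any of roll_in_tray, roll_in_box from where it was at the start of the episode above 0.025 m).
It fails at once if the mug or the tin is moved by more than 30 mm (distance of any of low_mug, food_tin from where it was at the start of the episode above 0.03 m).
It also fails if it takes over 61 s, if anything falls off the work surface, if the arm or the gripper's body presses on something with over 40 N, if the wrist force passes 120 N, or if a joint passes its speed limit or range.

## Robot

A 6-joint arm with a two-finger parallel gripper is mounted at the origin on a cart in front of the work surface, level with it; the furniture and walls round the work are solid. World frame = base frame: x ahead of the robot, y to its left, z up, the work surface at z = 0. Lengths are in m, angles in degrees, forces in N, time in s.
With the tool pointing down it reaches from about 0.4 to 0.825 m from the base axis. Payload 7 kg.
Tool frame: the origin (TCP) lies between the finger pads; the fingertips stand 14 mm ahead of it and the grasp point (between the pads) lies 5 mm behind it; z points along the fingers, y is the line along which they close (so a half turn about z gives the same grasp; the last joint's range is limited). The gripper opens to 88 mm and grips with 3 to 60 N. Pads are 19 mm wide; open, the fingers measure 130 mm over their backs; the gripper's body (78 mm by 193 mm) begins 47 mm behind the grasp point.
Start: joints at [92.367, 20.546, 0.682, 0, -70.136, -16.507], TCP at [0.165, 0.655, 0.212] pointing down, gripper open.
Joint ranges: [-176.03, 176.03], [-82.01, 121.73], [-58.28, 71.71], [-173.87, 95.51], [-174.79, -0.11], [-173.66, 173.66]. Speed limits (degrees/s): [136.94, 136.94, 172.46, 180, 180, 180].

## Interface

Orientations are given as [roll, pitch, yaw] about the fixed x, y, z axes, in that order (R = Rz(yaw) Ry(pitch) Rx(roll)).
In Python, from plant import status, cams, job gives the robot as it stands. The module is installed in compiled form; this text tells all that it offers.
- The arm moves only by the tool step_arm, never from a script. Its arguments are lists of equal length, an entry for each row: "xyz": the shift along the tool's x, y, z each as a share of 20 cm, from -1 to 1, a list of three; "yaw": the turn about the tool's z as a share of 360 degrees, from -1 to 1; "claw": the closure, from -1 (fully open) to 1 (shut). A call has 1 to 20 rows; each row is the pose to reach, as a shift and turn from the pose commanded when the call began, along the tool's axes at that moment, turning the shorter way round; what a row does not reach only later rows make up. A row lasts 1/12 s, in which the tool goes at most 41.7 mm and 7.16 degrees, less where a joint would pass 70% of its speed; a pose out of reach is approached as far as the arm can. A call with a number of a shift or a turn outside -1 to 1 is refused whole. A call with a gripper value outside its range is refused whole. The fingers move at their own pace and stop on an object; "grip_force" is the grip in N (left out, the last holds). Time passes only in rows, so rows that repeat a pose let the fingers close. It gives the time, the measured TCP pose, the force, the opening and the grip force at its end, in the units of the state.
- status.get_state(): the state, without advancing time (a new reading comes with each control period).
- cams.capture(name): name is "side" or "top"; returns (picture, depth): 480x640x3 uint8, blue, green, red; 480x640 float32, m along the optical axis (not along the pixel's ray), 0 where there is no reading.
- cams.calibration(name): a dict with "mtx" (3x3 intrinsics, pixels), "camera_from_world" (4x4, takes a point from world to camera coordinates). Camera axes: x right, y down, z forward; pixel columns grow to the right and rows downward; lengths in m; the calibration is good to about 2 mm. A picture is of the moment at which its call begins. calibration takes no time and is no camera call.
- job.close_job(): hands the job in; it is judged then, once.
The state is a dict: "time_s": time; "joints": joint angles; "qd": joint speeds; "joint_torque": joint torques, N m; "tcp_pos": TCP position; "eef_rot": TCP orientation; "contact_force": force on the tool from outside, world axes, zero at the start; "moment": the same for the moment, N m; "gripper_width": finger opening in m; "gripper_force": force on a finger pad.
Only numpy, scipy, OpenCV 4.12 (cv2) and the standard library are available. Lean on these libraries where they do the work, as an engineer would, in place of code of your own. Each camera call takes 0.05 s, during which the arm holds its last target. There are 200 camera calls.

## Working session

There is one attempt and no reset: what is moved stays moved. The work goes in short steps, Python scripts to look and compute and a tool call to move; the robot and the scene stay as the last step left them, time stands still between calls to the robot, and variables do not carry over. Pictures are saved under pics/ and viewed, at most 10 in all, crops included, and the job is handed in when it is done.

Besides the shell and the picture viewer there is one more tool, called after ">>>" as name(argument=value, ...), one argument or row to a line, values as JSON. step_arm: Moves the arm, as the interface text tells. Shift numbers are shares of 20 cm and turn numbers shares of 360 degrees, none past 1 either way. Its arguments: {"type":"object","properties":{"xyz":{"type":"array"},"yaw":{"type":"array"},"claw":{"type":"array"},"grip_force":{"type":"number"}},"required":["xyz","yaw","claw"]}

```bash
mkdir -p pics; cat >h.py <<'E'
import numpy as np,cv2
from plant import status,cams,job
def cap(n):
    im,d=cams.capture(n);c=cams.calibration(n);return im,d,np.array(c["mtx"]),np.array(c["camera_from_world"])
def ray(K,T,u,v):
    d=T[:3,:3].T@np.linalg.inv(K)@[u,v,1];return -T[:3,:3].T@T[:3,3],d
def onz(K,T,u,v,z):
    o,d=ray(K,T,u,v);return o+d*(z-o[2])/d[2]
def world(d,K,T):
    v,u=np.mgrid[:480,:640];P=np.stack([(u-K[0,2])/K[0,0]*d,(v-K[1,2])/K[1,1]*d,d],-1)
    return (P-T[:3,3])@T[:3,:3]
def proj(K,T,p):
    q=K@(T[:3,:3]@np.array(p)+T[:3,3]);return q[:2]/q[2]
E
python3 - <<'E'
from h import *
s=status.get_state();print({k:np.round(v,3).tolist() for k,v in s.items()})
for n in("side","top"):
    im,d,K,T=cap(n);cv2.imwrite(f"pics/{n}0.png",im);np.savez(f"{n}0.npz",im=im,d=d,K=K,T=T);print(n,(-T[:3,:3].T@T[:3,3]).round(3),T[2,:3].round(2))
E
```

```text
{'time_s': 0.0, 'joints': [92.367, 20.591, 0.635, -0.019, -70.134, -16.506], 'qd': [-0.169, 0.036, 0.013, -0.0, 0.043, 0.042], 'joint_torque': [0.002, -58.272, 29.304, 6.997, 0.007, -0.0], 'tcp_pos': [0.165, 0.654, 0.211], 'eef_rot': [179.909, -0.009, -14.145], 'contact_force': [0.34, 0.755, 0.385], 'moment': [-0.011, 0.054, 0.056], 'gripper_force': 0.0, 'gripper_width': 0.088}
side [ 0.42  -0.487  0.849] [ 0.21  0.4  -0.89]
top [ 0.463 -0.138  0.991] [ 0.16 -0.   -0.99]
```

View pics/top0.png

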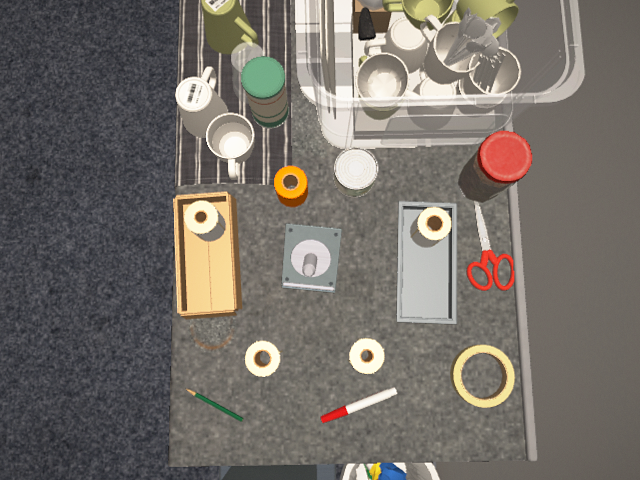

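View pics/side0.png

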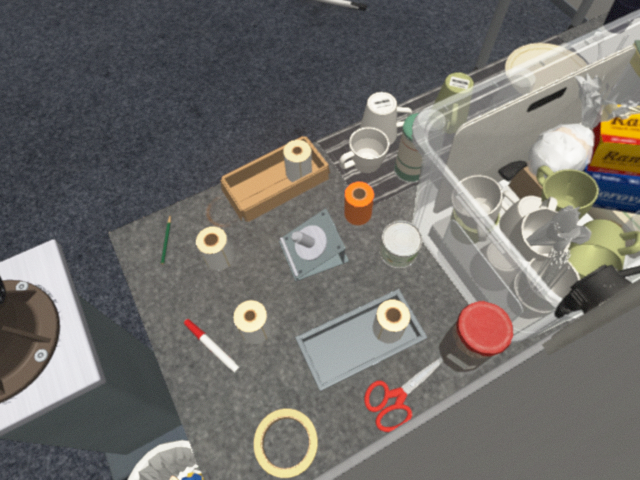

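The top view shows the box at left (205,255) with a sorted roll at (201,217). The tray is at right (427,262) with a sorted roll at (434,223). The holder is at (312,258), with its pin tip near (309,268). The mug is at (230,137) and the tin at (356,168).

Roll candidates are (262,358), (367,356), the two sorted rolls and an orange one at (291,187). The white pair standing free at the front fits the description. I'll confirm that in a crop and measure the scene.

```bash
python3 - <<'E'
from h import *
t=np.load("top0.npz");im,d,K,T=t["im"],t["d"],t["K"],t["T"]
W=world(d,K,T)
# rolls: points at z~0.08 in depth
m=((abs(W[...,2]-.08)<.008)&(d>0)).astype(np.uint8)
n,l,st,c=cv2.connectedComponentsWithStats(m)
for i in range(1,n):
    if 300<st[i,4]<3000:
        cn=cv2.findContours((l==i).astype(np.uint8),0,2)[0][0];(u,v),r=cv2.minEnclosingCircle(cn)
        print("disc",np.round([u,v,r]),onz(K,T,u,v,.08).round(4),"medz",np.median(W[l==i][:,2]).round(4))
# core dark hole of fronts
hsv=cv2.cvtColor(im,cv2.COLOR_BGR2HSV)
for (x0,y0) in((262,358),(367,356)):
    roi=im[y0-22:y0+22,x0-22:x0+22].max(2);print("dark px",[(int((roi[8:-8,8:-8]<q).sum())) for q in(70,100,130,160,190)])
# table height check
print("table z",np.median(W[400:440,260:310,2]).round(4))
# containers rims & holder deck: points by height in ROI
for nm,(a,b,x,y),(z0,z1) in(("box",(165,185,245,325),(.041,.052)),("tray",(390,195,465,330),(.026,.036))):
    mm=np.zeros((480,640),bool);mm[b:y,a:x]=1
    mm&=(W[...,2]>z0)&(W[...,2]<z1)
    P=W[mm][:,:2].astype(np.float32);print(nm,len(P),cv2.minAreaRect(P))
mm=np.zeros((480,640),bool);mm[215:300,275:350]=1
mm&=(W[...,2]>.012)&(W[...,2]<.08)
P=W[mm];print("holder",cv2.minAreaRect(P[:,:2].astype(np.float32)))
print("highest in holder", W[mm][W[mm][:,2].argsort()[-3:]].round(3), W[215:300,275:350,2].max())
a=im[325:390,230:400];cr=cv2.resize(a,None,fx=4,fy=4,interpolation=2)
b=cv2.resize(im[215:300,265:365],None,fx=4,fy=4,interpolation=2)
o=np.zeros((600,800,3),np.uint8);o[:260,:680]=cr;o[260:600,:400]=b
s=np.load("side0.npz");c=cv2.resize(s["im"][200:285,270:360],None,fx=4,fy=4,interpolation=2);o[260:600,420:780]=c
cv2.imwrite("pics/c1.png",o)
E
```

```text
disc [228.  24.  27.] [0.9991 0.0116 0.08  ] medz 0.0799
disc [402. 131.  80.] [ 0.8003 -0.2818  0.08  ] medz 0.0794
disc [544. 318. 162.] [ 0.4843 -0.4984  0.08  ] medz 0.08
disc [290. 182.  17.] [ 0.7139 -0.093   0.08  ] medz 0.0799
disc [201. 218.  18.] [0.6561 0.0538 0.08  ] medz 0.0827
disc [433. 224.  18.] [ 0.6397 -0.3268  0.08  ] medz 0.0829
disc [366. 356.  18.] [ 0.429  -0.2105  0.08  ] medz 0.0793
disc [262. 358.  18.] [ 0.4277 -0.0463  0.08  ] medz 0.0791
dark px [0, 11, 169, 194, 209]
dark px [0, 34, 93, 107, 127]
table z -0.0007
box 1444 ((0.6042158007621765, 0.055642616003751755), (0.2076161652803421, 0.09994024783372879), 3.4900591373443604)
tray 1857 ((0.5848415493965149, -0.3237239420413971), (0.10238279402256012, 0.21030697226524353), 86.78813171386719)
holder ((0.5924220085144043, -0.12446706742048264), (0.09411440789699554, 0.10101864486932755), 83.34452819824219)
highest in holder [[ 0.579 -0.131  0.079]
 [ 0.582 -0.116  0.08 ]
 [ 0.575 -0.132  0.08 ]] 0.9907084606086259
```

View pics/c1.png

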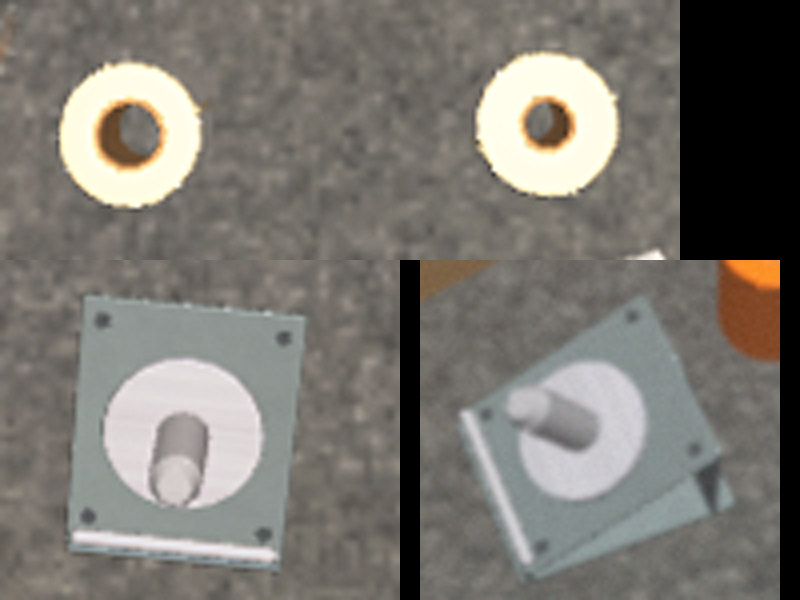

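The crop shows two white front rolls. The left one (262,358) has a core about 26 mm across, so it should be the wide one, roll_a. The right one (367,356) has a core about 20 mm across and should be the narrow roll_b. Next I'll measure the spindle accurately.

```bash
python3 - <<'E'
from h import *
R={}
for n,(a,b,x,y),sd in(("top",(275,220,348,300),(322,250)),("side",(275,205,350,280),(318,240))):
    t=np.load(n+"0.npz");im,d,K,T=t["im"],t["d"],t["K"],t["T"];W=world(d,K,T)
    g=im.copy();m=np.zeros((482,642),np.uint8)
    cv2.floodFill(g,m,sd,(0,0,0),(14,)*3,(14,)*3,4|(1<<8)|cv2.FLOODFILL_MASK_ONLY|cv2.FLOODFILL_FIXED_RANGE)
    m=m[1:-1,1:-1];print(n,m.sum(),im[sd[1],sd[0]])
    P=W[m>0];c=P.mean(0);nv=np.linalg.svd(P-c,full_matrices=False)[2][2];nv*=np.sign(nv[2])
    print(" plane n",nv.round(3),"tilt",np.degrees(np.arccos(nv[2])).round(1),"yaw",np.degrees(np.arctan2(-nv[1],-nv[0])).round(1))
    h=cv2.convexHull(max(cv2.findContours(m,0,1)[0],key=len));
    e=cv2.fitEllipse(h);print(" ell",np.round(e[0],1),np.round(e[1],1),"ctr z=.05",onz(K,T,*e[0],.05).round(4))
    R[n]=(K,T,W,im)
# pin: depth points well above flange plane
f=np.array([.59,-.124,.05])
for n,(K,T,W,im) in R.items():
    v,u=np.mgrid[:480,:640];m=(np.hypot(W[...,0]-.575,W[...,1]+.124)<.04)&(W[...,2]>.083)&(W[...,2]<.105)
    print(n,m.sum(),"tip pts mean",W[m].mean(0).round(4),"max z",W[m][:,2].max().round(4), "px",u[m].mean().round(1),v[m].mean().round(1))
o1,d1=ray(*R["top"][:2],309.2,270.5);o2,d2=ray(*R["side"][:2],295.5,235.7)
s=np.linalg.lstsq(np.stack([d1,-d2],1),o2-o1,rcond=None)[0];print("tip tri",(o1+d1*s[0]).round(4),(o2+d2*s[1]).round(4))
for yw in(-5,-6.5,-8):
  print(yw,[np.round(proj(*R[n][:2],f+.055*np.array([-.5*np.cos(np.radians(yw)),-.5*np.sin(np.radians(yw)),.866])),1) for n in R])
E
```

```text
top 799 [221 220 227]
 plane n [ 0.975 -0.204  0.091] tilt 84.8 yaw 168.2
 ell [310.4 257.9] [36.1 38.7] ctr z=.05 [ 0.591  -0.1247  0.05  ]
side 515 [214 209 210]
 plane n [-0.498  0.068  0.864] tilt 30.2 yaw -7.8
 ell [310.3 242. ] [28.1 33.5] ctr z=.05 [ 0.5918 -0.1256  0.05  ]
top 172 tip pts mean [ 0.5679 -0.122   0.0935] max z 0.1012 px 308.5 268.6
side 133 tip pts mean [ 0.5682 -0.1245  0.0918] max z 0.0992 px 297.9 236.7
tip tri [ 0.5644 -0.1231  0.0972] [ 0.5643 -0.1231  0.0972]
-5 [array([308.3, 271.6]), array([294.2, 235.3])]
-6.5 [array([307.8, 271.6]), array([294.1, 235. ])]
-8 [array([307.4, 271.5]), array([294. , 234.7])]
```

>>> step_arm(
  xyz=[
    [1, 1, 0],
    [1, 1, 0],
    [1, 1, 0],
    [1, 1, 0],
    [1, 1, 0],
    [1, 1, 0],
    [1, 1, 0],
    [1, 1, 0],
  ],
  yaw=[0, 0, 0, 0, 0, 0, 0, 0],
  claw=[-1, -1, -1, -1, -1, -1, -1, -1],
  grip_force=15,
)

```text
time_s: 0.77
tcp_pos: [0.3114, 0.4069, 0.2121]
eef_rot: [179.9, 0.0, -14.3]
contact_force: [0.4, -0.3, -1.0]
gripper_width: 0.0876
gripper_force: 0.0
```

>>> step_arm(
  xyz=[
    [0.7, 1, 0],
    [0.7, 1, 0],
    [0.7, 1, 0],
    [0.7, 1, 0],
    [0.7, 1, 0],
    [0.7, 1, 0],
    [0.7, 1, 0],
  ],
  yaw=[0, 0, 0, 0, 0, 0, 0],
  claw=[-1, -1, -1, -1, -1, -1, -1],
)

```text
time_s: 1.35
tcp_pos: [0.3973, 0.179, 0.2118]
eef_rot: [179.9, 0.0, -14.4]
contact_force: [-0.5, 0.6, -0.5]
gripper_width: 0.0875
gripper_force: 0.0
```

>>> step_arm(
  xyz=[
    [0.4, 1, 0],
    [0.4, 1, 0],
    [0.4, 1, 0],
    [0.4, 1, 0],
    [0.4, 1, 0],
    [0.4, 1, 0],
    [0.4, 1, 0],
  ],
  yaw=[-0.021, -0.021, -0.021, -0.021, -0.021, -0.021, -0.021],
  claw=[-1, -1, -1, -1, -1, -1, -1],
)

```text
time_s: 1.93
tcp_pos: [0.4254, -0.0325, 0.2117]
eef_rot: [180.0, 0.0, -6.8]
contact_force: [0.4, 1.1, 0.1]
gripper_width: 0.0877
gripper_force: 0.0
```

```bash
cat >>h.py <<'E'
def plan(*wps):
    "each (x,y,z,worldyaw) -> xyz shares, yaw share from current pose"
    s=status.get_state();p=np.array(s["tcp_pos"]);y=s["eef_rot"][2];c,q=np.cos(np.radians(y)),np.sin(np.radians(y))
    print("t",round(s["time_s"],2),"at",p.round(4),"rot",np.round(s["eef_rot"],1),"F",np.round(s["contact_force"],1),"w",round(s["gripper_width"],4))
    for w in wps:
        D=np.array(w[:3])-p;print([round(float(v)/.2,3) for v in(c*D[0]+q*D[1],q*D[0]-c*D[1],-D[2])],round(-((w[3]-y+180)%360-180)/360,4))
E
python3 -c "
from h import *
plan((.429,-.2105,.13,-6.5),(.429,-.2105,.057,-6.5))"
```

```text
t 1.93 at [ 0.4254 -0.0325  0.2117] rot [180.    0.   -6.8] F [0.4 1.1 0.1] w 0.0877
[0.124, 0.882, 0.408] -0.0009
[0.124, 0.882, 0.773] -0.0009
```

>>> step_arm(
  xyz=[
    [0.124, 0.882, 0.2],
    [0.124, 0.882, 0.2],
    [0.124, 0.882, 0.2],
    [0.124, 0.882, 0.2],
    [0.124, 0.882, 0.2],
    [0.124, 0.882, 0.2],
    [0.124, 0.882, 0.35],
    [0.124, 0.882, 0.5],
    [0.124, 0.882, 0.65],
    [0.124, 0.882, 0.773],
    [0.124, 0.882, 0.773],
    [0.124, 0.882, 0.773],
    [0.124, 0.882, 0.773],
    [0.124, 0.882, 0.773],
    [0.124, 0.882, 0.773],
    [0.124, 0.882, 0.773],
    [0.124, 0.882, 0.773],
    [0.124, 0.882, 0.773],
  ],
  yaw=[0, 0, 0, 0, 0, 0, 0, 0, 0, 0, 0, 0, 0, 0, 0, 0, 0, 0],
  claw=[-1, -1, -1, -1, -1, -1, -1, -1, -1, -1, -1, 1, 1, 1, 1, 1, 1, 1],
  grip_force=15,
)

```text
time_s: 3.43
tcp_pos: [0.4309, -0.2084, 0.0584]
eef_rot: [180.0, -0.1, -6.6]
contact_force: [0.4, -1.4, 6.0]
gripper_width: 0.0558
gripper_force: 15.0
```

```bash
python3 -c "
from h import *
plan((.429,-.2105,.15,-6.5),(.53,-.3215,.15,-6.5),(.53,-.3215,.075,-6.5),(.493,-.3215,.075,-6.5))"
```

```text
t 3.43 at [ 0.4309 -0.2084  0.0584] rot [ 1.8e+02 -1.0e-01 -6.6e+00] F [ 0.4 -1.4  6. ] w 0.0558
[-0.008, 0.012, -0.458] -0.0002
[0.557, 0.505, -0.458] -0.0002
[0.557, 0.505, -0.083] -0.0002
[0.373, 0.526, -0.083] -0.0002
```

>>> step_arm(
  xyz=[
    [0, 0, -0.2],
    [0, 0, -0.4],
    [0.1, 0.1, -0.458],
    [0.557, 0.505, -0.458],
    [0.557, 0.505, -0.458],
    [0.557, 0.505, -0.458],
    [0.557, 0.505, -0.458],
    [0.557, 0.505, -0.458],
    [0.557, 0.505, -0.3],
    [0.557, 0.505, -0.15],
    [0.557, 0.505, -0.083],
    [0.557, 0.505, -0.083],
    [0.527, 0.508, -0.083],
    [0.497, 0.512, -0.083],
    [0.467, 0.516, -0.083],
    [0.437, 0.52, -0.083],
    [0.407, 0.523, -0.083],
    [0.373, 0.526, -0.083],
    [0.373, 0.526, -0.083],
    [0.373, 0.526, -0.083],
  ],
  yaw=[0, 0, 0, 0, 0, 0, 0, 0, 0, 0, 0, 0, 0, 0, 0, 0, 0, 0, 0, 0],
  claw=[1, 1, 1, 1, 1, 1, 1, 1, 1, 1, 1, 1, 1, 1, 1, 1, 1, 1, 1, 1],
)

```text
time_s: 5.1
tcp_pos: [0.4921, -0.3212, 0.0746]
eef_rot: [180.0, -0.1, -6.6]
contact_force: [1.5, -0.0, -0.1]
gripper_width: 0.0556
gripper_force: 15.0
```

```bash
python3 - <<'E'
from h import *
plan((.493,-.3215,.19,-6.5))
im,d,K,T=cap("side");im2=cap("top")[0]
u,v=proj(K,T,(.493,-.32,.06)).astype(int);print(u,v)
a=cv2.resize(im[v-75:v+75,max(u-65,0):u+65],None,fx=4,fy=4,interpolation=2)
cv2.imwrite("pics/t1.png",a)
E
```

```text
t 5.1 at [ 0.4921 -0.3212  0.0746] rot [ 1.8e+02 -1.0e-01 -6.6e+00] F [ 1.5 -0.  -0.1] w 0.0556
[0.005, 0.001, -0.577] -0.0003
313 356
```

View pics/t1.png

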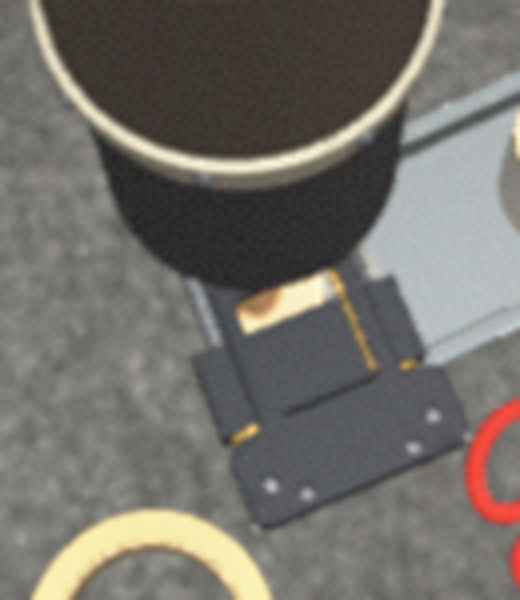

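The gripper covers most of the roll. A strip of its top face shows at crop (290,300), tilted towards the robot. I'll lift it to the approach point and measure the tilt from depth.

```bash
python3 -c "
from h import *
plan((.493,-.3215,.19,-6.5),(.515,-.1163,.178,-6.5))"
```

```text
t 5.2 at [ 0.4924 -0.3212  0.0743] rot [180.   -0.   -6.6] F [ 1.7  0.  -1.2] w 0.0555
[0.003, 0.001, -0.579] -0.0002
[-0.005, -1.031, -0.519] -0.0002
```

>>> step_arm(
  xyz=[
    [0, 0, -0.2],
    [0, 0, -0.4],
    [0, 0, -0.56],
    [0, -0.2, -0.56],
    [0, -0.4, -0.56],
    [0, -0.6, -0.56],
    [0, -0.8, -0.56],
    [0, -1, -0.54],
    [0, -1, -0.52],
    [0, -1, -0.52],
  ],
  yaw=[0, 0, 0, 0, 0, 0, 0, 0, 0, 0],
  claw=[1, 1, 1, 1, 1, 1, 1, 1, 1, 1],
)

```text
time_s: 6.03
tcp_pos: [0.5143, -0.1201, 0.1768]
eef_rot: [180.0, 0.2, -6.4]
contact_force: [-0.6, -0.1, -2.2]
gripper_width: 0.0557
gripper_force: 15.0
```

```bash
cat >>h.py <<'E'
def rollfit(name="t"):
    "from white/cream side pixels of the held roll: top-edge rim plane and cylinder axis by least squares on depth points"
    from scipy.optimize import least_squares
    s=status.get_state();g=np.array(s["tcp_pos"])+[0,0,.005];Q=[]
    for n in("side","top"):
        im,d,K,T=cap(n);W=world(d,K,T)
        m=(d>0)&(np.linalg.norm(W-g,axis=-1)<.075)&(im.min(2)>95)
        m=cv2.erode(m.astype(np.uint8),np.ones((3,3)))>0
        P=W[m];Q.append(P);print(n,m.sum(),end=" ")
        u,v=proj(K,T,g).astype(int);cv2.imwrite(f"pics/{name}_{n}.png",cv2.resize(im[max(v-60,0):v+60,max(u-65,0):u+65],None,fx=3,fy=3,interpolation=2))
    P=np.concatenate(Q);y=np.radians(s["eef_rot"][2])
    X=np.array([np.cos(y),np.sin(y),0]);Y=np.array([-np.sin(y),np.cos(y),0]);Z=np.array([0,0,1.])
    def res(p):
        a=-np.sin(p[0])*X+np.cos(p[0])*Z;c=g+p[1]*X+p[2]*Y;r=P-c;h=r@a
        rad=np.linalg.norm(r-np.outer(h,a),axis=1)-.028;cap_=h-p[3]
        return np.where(abs(rad)<abs(cap_),rad,cap_)
    f=min((least_squares(res,[t,0,0,.017],loss="soft_l1",f_scale=.002) for t in(0,.3,.5,.7)),key=lambda f:f.cost)
    p=f.x;print("tilt",np.degrees(p[0]).round(1),"offset x,y mm",(p[1:3]*1e3).round(1),"top above grip",(p[3]*1e3).round(1),"med res",(np.median(abs(res(p)))*1e3).round(2))
E
python3 -c "
from h import *
rollfit('r1');plan((.515,-.1163,.178,-6.5))"
```

```text
side 34 top 0 tilt 20.1 offset x,y mm [ 1.5 -4.9] top above grip 13.9 med res 0.48
t 6.13 at [ 0.5145 -0.1222  0.1774] rot [ 1.8e+02  1.0e-01 -6.5e+00] F [ 0.6 -0.  -2.3] w 0.0551
[-0.001, -0.03, -0.003] -0.0001
```

```bash
python3 -c "
import cv2,numpy as np
a=cv2.imread('pics/r1_side.png');b=cv2.imread('pics/r1_top.png');h=min(len(a),len(b));cv2.imwrite('pics/r1.png',np.hstack([a[:h],b[:h]]))"
```

```text
(no output)
```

View pics/r1.png

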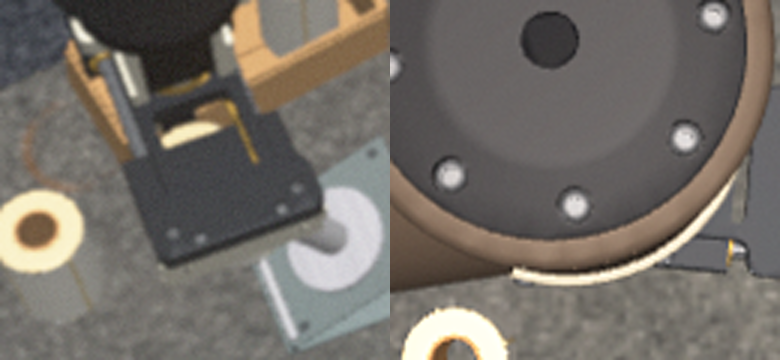

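```bash
python3 - <<'E'
from h import *
s=status.get_state();g=np.array(s["tcp_pos"])+[0,0,.005];print(s["joints"])
im,d,K,T=cap("side");W=world(d,K,T)
m=(d>0)&(np.linalg.norm(W-g,axis=-1)<.06)&(im[...,2]>200)&(im[...,0]>120)
P=W[m];print(m.sum())
c=P.mean(0)
U,S,V=np.linalg.svd(P-c);n=V[2]*np.sign(V[2,2]);print(c-g,n.round(3),S.round(4),"tilt",np.degrees(np.arctan2(-n[0]*np.cos(np.radians(6.5))+n[1]*np.sin(np.radians(6.5)),n[2])).round(1))
# height of the cap centre-line along tool x, for tilt t: p.a = 16.6mm
for t in(20,25,30,35):
    a=np.array([-np.sin(np.radians(t))*.9936,np.sin(np.radians(t))*.113,np.cos(np.radians(t))]);print(t,(((P-g)@a).mean()*1e3).round(1),(((P-g)@a).std()*1e3).round(2))
E
```

```text
[ 7.89942170e+00  8.37435006e+00 -2.05031448e+01 -3.57761786e-03
 -6.12262974e+01  7.55714760e+01]
70
[0.00632864 0.02014421 0.01665175] [-0.22   0.179  0.959] [0.0679 0.019  0.0087] tilt 14.0
20 14.3 1.24
25 13.4 1.67
30 12.4 2.23
35 11.3 2.82
```

>>> step_arm(
  xyz=[
    [0, 0, -0.1],
    [0, 0, -0.1],
    [0, 0, -0.1],
    [0, 0, -0.1],
    [0, 0, -0.1],
    [0, 0, -0.1],
    [0, 0, -0.1],
    [0, 0, -0.1],
    [0, 0, -0.1],
    [0, 0, -0.1],
    [0, 0, -0.1],
    [0, 0, -0.1],
    [0, 0, -0.1],
    [0, 0, -0.1],
  ],
  yaw=[0.02, 0.04, 0.06, 0.08, 0.1, 0.12, 0.14, 0.16, 0.18, 0.2, 0.22, 0.24, 0.25, 0.25],
  claw=[1, 1, 1, 1, 1, 1, 1, 1, 1, 1, 1, 1, 1, 1],
)

```text
time_s: 7.35
tcp_pos: [0.5147, -0.1237, 0.1979]
eef_rot: [180.0, -0.0, -96.9]
contact_force: [-0.4, 0.3, -1.1]
gripper_width: 0.0556
gripper_force: 15.0
```

```bash
python3 - <<'E'
from h import *
rollfit('r2');plan()
a=cv2.imread('pics/r2_side.png');b=cv2.imread('pics/r2_top.png');h=min(len(a),len(b));cv2.imwrite('pics/r2.png',np.hstack([a[:h],b[:h]]))
print(status.get_state()["joints"])
E
```

```text
side 1412 top 0 tilt 16.2 offset x,y mm [1.9 0.9] top above grip 15.7 med res 0.54
t 7.45 at [ 0.5148 -0.1234  0.1979] rot [180.   -0.  -96.5] F [-0.8  0.2 -2.8] w 0.0554
[ 7.76201420e+00  7.41369060e+00 -1.88046154e+01  2.14765277e-03
 -6.37980457e+01 -1.42873363e+01]
```

View pics/r2.png

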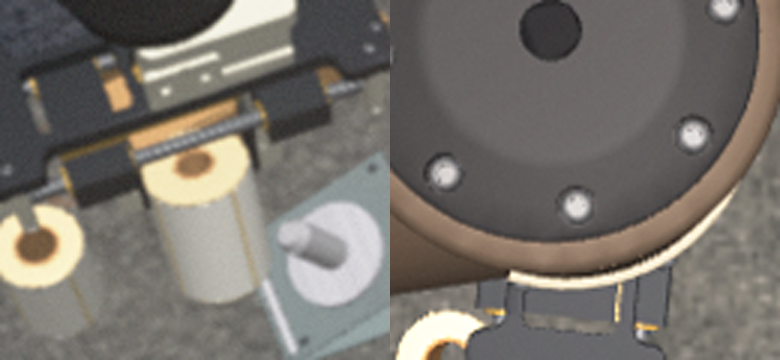

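The held roll is tilted about 16° in a clean fit (top face at crop (190,175)), and it needs about 30°. I'll go back to the tray wall and push further.

```bash
python3 -c "
from h import *
plan((.53,-.3215,.16,-6.5),(.53,-.3215,.075,-6.5),(.481,-.3215,.075,-6.5))"
```

```text
t 7.45 at [ 0.5148 -0.1234  0.1979] rot [180.   -0.  -96.5] F [-0.8  0.2 -2.8] w 0.0554
[0.975, -0.188, 0.19] -0.2501
[0.975, -0.188, 0.615] -0.2501
[1.003, 0.055, 0.615] -0.2501
```

>>> step_arm(
  xyz=[
    [0.2, 0, 0],
    [0.4, -0.05, 0],
    [0.6, -0.1, 0],
    [0.8, -0.15, 0.1],
    [0.975, -0.188, 0.19],
    [0.975, -0.188, 0.19],
    [0.975, -0.188, 0.19],
    [0.975, -0.188, 0.19],
    [0.975, -0.188, 0.19],
    [0.975, -0.188, 0.19],
    [0.975, -0.188, 0.19],
    [0.975, -0.188, 0.19],
    [0.975, -0.188, 0.19],
    [0.975, -0.188, 0.3],
    [0.975, -0.188, 0.45],
    [0.975, -0.188, 0.615],
    [0.975, -0.188, 0.615],
  ],
  yaw=[-0.019, -0.038, -0.057, -0.076, -0.095, -0.114, -0.133, -0.152, -0.171, -0.19, -0.209, -0.228, -0.247, -0.25, -0.25, -0.25, -0.25],
  claw=[1, 1, 1, 1, 1, 1, 1, 1, 1, 1, 1, 1, 1, 1, 1, 1, 1],
  grip_force=20,
)

```text
time_s: 8.87
tcp_pos: [0.5256, -0.3192, 0.0687]
eef_rot: [-179.8, 0.6, -6.6]
contact_force: [-2.7, 0.7, -3.5]
gripper_width: 0.0552
gripper_force: 20.0
```

>>> step_arm(
  xyz=[
    [-0.04, 0, 0],
    [-0.08, 0, 0],
    [-0.12, 0, 0],
    [-0.16, 0, 0],
    [-0.2, 0, 0],
    [-0.225, 0, 0],
    [-0.248, 0, 0],
    [-0.248, 0, 0],
    [-0.248, 0, 0],
  ],
  yaw=[0, 0, 0, 0, 0, 0, 0, 0, 0],
  claw=[1, 1, 1, 1, 1, 1, 1, 1, 1],
)

```text
time_s: 9.62
tcp_pos: [0.4811, -0.3148, 0.0756]
eef_rot: [180.0, -0.1, -6.6]
contact_force: [0.9, -0.5, 0.6]
gripper_width: 0.0553
gripper_force: 20.0
```

```bash
python3 -c "
from h import *
plan((.481,-.3215,.19,-6.5),(.5153,-.1163,.1778,-6.5))"
```

```text
t 9.62 at [ 0.4811 -0.3148  0.0756] rot [ 1.8e+02 -1.0e-01 -6.6e+00] F [ 0.9 -0.5  0.6] w 0.0553
[0.004, 0.033, -0.572] -0.0002
[0.056, -1.005, -0.511] -0.0002
```

>>> step_arm(
  xyz=[
    [0, 0, -0.2],
    [0, 0, -0.4],
    [0, 0, -0.6],
    [0, -0.2, -0.61],
    [0, -0.4, -0.61],
    [0.05, -0.6, -0.61],
    [0.05, -0.8, -0.61],
    [0.056, -1, -0.61],
    [0.056, -1, -0.61],
    [0.056, -1, -0.61],
    [0.056, -1, -0.61],
    [0.056, -1, -0.61],
    [0.056, -1, -0.61],
    [0.056, -1, -0.61],
    [0.056, -1, -0.61],
    [0.056, -1, -0.61],
  ],
  yaw=[0, 0.019, 0.038, 0.057, 0.076, 0.095, 0.114, 0.133, 0.152, 0.171, 0.19, 0.209, 0.228, 0.247, 0.25, 0.25],
  claw=[1, 1, 1, 1, 1, 1, 1, 1, 1, 1, 1, 1, 1, 1, 1, 1],
)

```text
time_s: 10.95
tcp_pos: [0.5142, -0.1171, 0.1963]
eef_rot: [179.9, -0.0, -96.5]
contact_force: [-0.3, -0.4, -2.1]
gripper_width: 0.0548
gripper_force: 20.0
```

```bash
python3 -c "
from h import *
rollfit('r3');plan((.5153,-.1163,.1778,-6.5))"
```

```text
side 1595 top 0 tilt 26.8 offset x,y mm [4.4 1.6] top above grip 16.3 med res 0.58
t 11.05 at [ 0.5145 -0.1172  0.1966] rot [179.9  -0.  -96.4] F [ 0.4  0.2 -2.5] w 0.0551
[-0.005, -0.004, 0.094] -0.2497
```

Tilt is now about 27°, close enough to the spindle's 30°. Next I'll approach along the spindle axis.

```bash
python3 -c "
from h import *
plan((.5197,-.1178,.1658,-6.5))"
```

```text
t 11.05 at [ 0.5145 -0.1172  0.1966] rot [179.9  -0.  -96.4] F [ 0.4  0.2 -2.5] w 0.0551
[-0.0, -0.026, 0.154] -0.2497
```

>>> step_arm(
  xyz=[
    [0, -0.026, 0],
    [0, -0.026, 0],
    [0, -0.026, 0],
    [0, -0.026, 0],
    [0, -0.026, 0],
    [0, -0.026, 0],
    [0, -0.026, 0],
    [0, -0.026, 0],
    [0, -0.026, 0],
    [0, -0.026, 0],
    [0, -0.026, 0],
    [0, -0.026, 0],
    [0, -0.026, 0.1],
    [0, -0.026, 0.154],
    [0, -0.026, 0.154],
    [0, -0.026, 0.154],
  ],
  yaw=[-0.019, -0.038, -0.057, -0.076, -0.095, -0.114, -0.133, -0.152, -0.171, -0.19, -0.209, -0.228, -0.247, -0.25, -0.25, -0.25],
  claw=[1, 1, 1, 1, 1, 1, 1, 1, 1, 1, 1, 1, 1, 1, 1, 1],
)

```text
time_s: 12.38
tcp_pos: [0.5193, -0.1181, 0.1655]
eef_rot: [180.0, 0.1, -6.7]
contact_force: [1.0, -0.0, -2.3]
gripper_width: 0.0555
gripper_force: 20.0
```

```bash
python3 -c "
from h import *
plan((.5267,-.1186,.1537,-6.5),(.5316,-.1192,.145,-6.5),(.5326,-.1193,.1433,-6.5))"
```

```text
t 12.38 at [ 0.5193 -0.1181  0.1655] rot [ 1.8e+02  1.0e-01 -6.7e+00] F [ 1.  -0.  -2.3] w 0.0555
[0.037, -0.002, 0.059] -0.0006
[0.062, -0.001, 0.103] -0.0006
[0.067, -0.002, 0.111] -0.0006
```

>>> step_arm(
  xyz=[
    [0.02, 0, 0.03],
    [0.037, 0, 0.059],
    [0.05, 0, 0.08],
    [0.056, 0, 0.092],
    [0.062, 0, 0.103],
    [0.062, 0, 0.103],
    [0.062, 0, 0.103],
  ],
  yaw=[0, 0, 0, 0, 0, 0, 0],
  claw=[1, 1, 1, 1, 1, 1, 1],
)

```text
time_s: 12.97
tcp_pos: [0.5322, -0.1194, 0.1454]
eef_rot: [180.0, 0.0, -6.6]
contact_force: [-0.1, 0.2, -2.1]
gripper_width: 0.0549
gripper_force: 20.0
```

>>> step_arm(
  xyz=[
    [0.003, 0, 0.004],
    [0.005, 0, 0.009],
    [0.008, 0, 0.013],
    [0.01, 0, 0.017],
    [0.01, 0, 0.017],
    [0.01, 0, 0.017],
  ],
  yaw=[0, 0, 0, 0, 0, 0],
  claw=[1, 1, 1, 1, 1, 1],
)

```text
time_s: 13.47
tcp_pos: [0.5342, -0.1192, 0.1425]
eef_rot: [-180.0, -0.0, -6.6]
contact_force: [-4.2, 3.8, 4.6]
gripper_width: 0.0549
gripper_force: 20.1
```

Firm contact of about 8 N at the tip, so the narrow roll has been tried. I'll back off along the axis and go to the box's near outer wall to straighten the roll.

```bash
python3 -c "
from h import *
plan((.519,-.1175,.168,-6.5),(.51,-.1175,.2,-6.5),(.43,.06,.2,3.5),(.43,.06,.08,3.5),(.476,.062,.08,3.5))"
```

```text
t 13.47 at [ 0.5342 -0.1192  0.1425] rot [-180.    -0.    -6.6] F [-4.2  3.8  4.6] w 0.0549
[-0.077, 0.0, -0.127] -0.0002
[-0.121, 0.005, -0.287] -0.0002
[-0.62, -0.831, -0.287] -0.028
[-0.62, -0.831, 0.313] -0.028
[-0.393, -0.867, 0.313] -0.028
```

>>> step_arm(
  xyz=[
    [-0.026, 0, -0.042],
    [-0.077, 0, -0.127],
    [-0.121, 0.005, -0.287],
    [-0.25, -0.2, -0.287],
    [-0.4, -0.4, -0.287],
    [-0.52, -0.6, -0.287],
    [-0.62, -0.8, -0.287],
    [-0.62, -0.831, -0.287],
    [-0.62, -0.831, -0.287],
    [-0.62, -0.831, -0.287],
    [-0.62, -0.831, -0.1],
    [-0.62, -0.831, 0.1],
    [-0.62, -0.831, 0.25],
    [-0.62, -0.831, 0.313],
    [-0.58, -0.84, 0.313],
    [-0.54, -0.846, 0.313],
    [-0.5, -0.852, 0.313],
    [-0.46, -0.857, 0.313],
    [-0.42, -0.863, 0.313],
    [-0.393, -0.867, 0.313],
  ],
  yaw=[0, 0, 0, 0, 0, -0.01, -0.02, -0.028, -0.028, -0.028, -0.028, -0.028, -0.028, -0.028, -0.028, -0.028, -0.028, -0.028, -0.028, -0.028],
  claw=[1, 1, 1, 1, 1, 1, 1, 1, 1, 1, 1, 1, 1, 1, 1, 1, 1, 1, 1, 1],
)

```text
time_s: 15.13
tcp_pos: [0.478, 0.062, 0.0805]
eef_rot: [-180.0, -0.1, 3.5]
contact_force: [-1.0, 0.0, -1.2]
gripper_width: 0.0548
gripper_force: 20.0
```

```bash
python3 - <<'E'
from h import *
plan((.47,.06,.15,3.5),(.554,.0526,.15,93.5),(.554,.0526,.15,-86.5));print(status.get_state()["joints"][5])
E
```

```text
t 15.13 at [0.478  0.062  0.0805] rot [-1.8e+02 -1.0e-01  3.5e+00] F [-1.   0.  -1.2] w 0.0548
[-0.041, 0.008, -0.348] -0.0001
[0.376, 0.07, -0.348] -0.2501
[0.376, 0.07, -0.348] 0.2499
62.61488911068125
```

>>> step_arm(
  xyz=[
    [0, 0, -0.2],
    [0, 0, -0.348],
    [0.1, 0.02, -0.36],
    [0.25, 0.05, -0.4],
    [0.376, 0.07, -0.45],
    [0.376, 0.07, -0.45],
    [0.376, 0.07, -0.45],
    [0.376, 0.07, -0.45],
    [0.376, 0.07, -0.45],
    [0.376, 0.07, -0.45],
    [0.376, 0.07, -0.45],
    [0.376, 0.07, -0.45],
    [0.376, 0.07, -0.45],
    [0.376, 0.07, -0.45],
    [0.376, 0.07, -0.45],
    [0.376, 0.07, -0.45],
  ],
  yaw=[0, 0.019, 0.038, 0.057, 0.076, 0.095, 0.114, 0.133, 0.152, 0.171, 0.19, 0.209, 0.228, 0.247, 0.25, 0.25],
  claw=[1, 1, 1, 1, 1, 1, 1, 1, 1, 1, 1, 1, 1, 1, 1, 1],
)

```text
time_s: 16.47
tcp_pos: [0.5526, 0.0524, 0.1699]
eef_rot: [-179.9, 0.0, -86.4]
contact_force: [0.4, 0.1, -2.2]
gripper_width: 0.0548
gripper_force: 20.0
```

```bash
python3 -c "
from h import *
rollfit('r4');plan((.554,.0526,.065,-86.5),(.44,.06,.17,3.5))"
```

```text
side 1128 top 295 tilt -0.6 offset x,y mm [-1.5 -0.1] top above grip 15.2 med res 0.68
t 16.57 at [0.5523 0.0524 0.1698] rot [-180.     0.   -86.3] F [-0.2  0.7 -2.1] w 0.055
[-0.001, -0.008, 0.524] 0.0005
[-0.074, 0.558, -0.001] -0.2495
```

Tilt is −0.6°, so the roll is upright. I'll set it down in the box.

>>> step_arm(
  xyz=[
    [0, -0.008, 0.15],
    [0, -0.008, 0.3],
    [0, -0.008, 0.42],
    [0, -0.008, 0.49],
    [0, -0.008, 0.526],
    [0, -0.008, 0.526],
    [0, -0.008, 0.526],
    [0, -0.008, 0.526],
    [0, -0.008, 0.526],
    [0, -0.008, 0.526],
    [0, -0.008, 0.526],
    [0, -0.008, 0.4],
    [0, -0.008, 0.2],
    [0, -0.008, 0],
    [0, -0.008, -0.1],
    [0, -0.008, -0.1],
  ],
  yaw=[0, 0, 0, 0, 0, 0, 0, 0, 0, 0, 0, 0, 0, 0, 0, 0],
  claw=[1, 1, 1, 1, 1, 1, 1, -0.6, -0.6, -0.6, -0.6, -0.6, -0.6, -0.6, -0.6, -0.6],
)

```text
time_s: 17.9
tcp_pos: [0.5567, 0.0532, 0.1959]
eef_rot: [-179.4, 0.1, -86.4]
contact_force: [1.1, -0.1, -0.5]
gripper_width: 0.0704
gripper_force: 0.0
```

```bash
python3 - <<'E'
from h import *
im,d,K,T=cap("side");W=world(d,K,T)
m=(d>0)&(np.hypot(W[...,0]-.554,W[...,1]-.0526)<.045)&(W[...,2]>.06)&(W[...,2]<.1)&(im[...,2]>170)
P=W[m];print(m.sum(),P.mean(0).round(4))
if m.sum()>50:
    n=np.linalg.svd(P[P[:,2]>.078]-P[P[:,2]>.078].mean(0),full_matrices=False)[2][2];print(n,P[P[:,2]>.078].mean(0))
plan((.4277,-.0463,.19,-6.5),(.4277,-.0463,.057,-6.5))
u,v=proj(K,T,(.554,.053,.06)).astype(int);cv2.imwrite("pics/b1.png",cv2.resize(im[v-70:v+70,u-80:u+80],None,fx=3,fy=3))
E
```

```text
481 [0.5533 0.0527 0.0819]
[-0.0071519  -0.00593462  0.99995681] [0.55322121 0.05273507 0.0820009 ]
t 17.95 at [0.5553 0.053  0.193 ] rot [-1.796e+02  1.000e-01 -8.650e+01] F [-0.5 -0.2 -1.5] w 0.0702
[0.456, 0.667, 0.015] -0.2222
[0.456, 0.667, 0.68] -0.2222
```

View pics/b1.png

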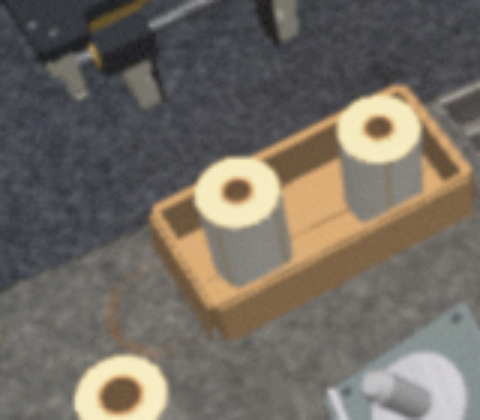

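The narrow roll stands upright in the box: top at crop (238,190), next to the sorted one. Now for roll_a.

>>> step_arm(
  xyz=[
    [0.1, 0.2, 0],
    [0.25, 0.4, 0],
    [0.456, 0.667, 0.015],
    [0.456, 0.667, 0.015],
    [0.456, 0.667, 0.015],
    [0.456, 0.667, 0.015],
    [0.456, 0.667, 0.015],
    [0.456, 0.667, 0.015],
    [0.456, 0.667, 0.015],
    [0.456, 0.667, 0.015],
    [0.456, 0.667, 0.015],
    [0.456, 0.667, 0.015],
    [0.456, 0.667, 0.015],
  ],
  yaw=[-0.019, -0.038, -0.057, -0.076, -0.095, -0.114, -0.133, -0.152, -0.171, -0.19, -0.209, -0.2222, -0.2222],
  claw=[-1, -1, -1, -1, -1, -1, -1, -1, -1, -1, -1, -1, -1],
  grip_force=20,
)

```text
time_s: 19.03
tcp_pos: [0.4254, -0.0468, 0.1859]
eef_rot: [180.0, 0.1, -6.3]
contact_force: [0.2, 0.5, 0.2]
gripper_width: 0.0876
gripper_force: 0.0
```

```bash
python3 -c "
from h import *
plan((.4277,-.0463,.057,-6.5))"
```

```text
t 19.03 at [ 0.4254 -0.0468  0.1859] rot [ 1.8e+02  1.0e-01 -6.3e+00] F [0.2 0.5 0.2] w 0.0876
[0.011, -0.004, 0.644] 0.0006
```

>>> step_arm(
  xyz=[
    [0.011, -0.004, 0.1],
    [0.011, -0.004, 0.3],
    [0.011, -0.004, 0.5],
    [0.011, -0.004, 0.6],
    [0.011, -0.004, 0.644],
    [0.011, -0.004, 0.644],
    [0.011, -0.004, 0.644],
    [0.011, -0.004, 0.644],
    [0.011, -0.004, 0.644],
    [0.011, -0.004, 0.644],
    [0.011, -0.004, 0.644],
    [0.011, -0.004, 0.644],
    [0.011, -0.004, 0.644],
    [0.011, -0.004, 0.45],
    [0.011, -0.004, 0.25],
    [0.011, 0.15, 0.17],
    [0.011, 0.35, 0.17],
    [0.011, 0.55, 0.17],
    [0.011, 0.7, 0.17],
    [0.011, 0.7, 0.17],
  ],
  yaw=[0, 0, 0, 0, 0, 0, 0, 0, 0, 0, 0, 0, 0, 0, 0, 0, 0, 0, 0, 0],
  claw=[-1, -1, -1, -1, -1, -1, 1, 1, 1, 1, 1, 1, 1, 1, 1, 1, 1, 1, 1, 1],
)

```text
time_s: 20.7
tcp_pos: [0.4108, -0.1897, 0.1523]
eef_rot: [180.0, 0.1, -6.7]
contact_force: [0.4, 0.3, -2.0]
gripper_width: 0.0553
gripper_force: 20.0
```

```bash
python3 -c "
from h import *
plan((.53,-.3215,.15,-6.5),(.53,-.3215,.075,-6.5),(.479,-.3157,.075,-6.5))"
```

```text
t 20.7 at [ 0.4108 -0.1897  0.1523] rot [ 1.8e+02  1.0e-01 -6.7e+00] F [ 0.4  0.3 -2. ] w 0.0553
[0.669, 0.585, 0.011] -0.0006
[0.669, 0.585, 0.386] -0.0006
[0.412, 0.586, 0.386] -0.0006
```

>>> step_arm(
  xyz=[
    [0.17, 0.15, 0],
    [0.34, 0.3, 0],
    [0.5, 0.45, 0],
    [0.669, 0.585, 0.011],
    [0.669, 0.585, 0.011],
    [0.669, 0.585, 0.15],
    [0.669, 0.585, 0.3],
    [0.669, 0.585, 0.386],
    [0.669, 0.585, 0.386],
    [0.63, 0.585, 0.386],
    [0.59, 0.585, 0.386],
    [0.56, 0.585, 0.386],
    [0.53, 0.586, 0.386],
    [0.5, 0.586, 0.386],
    [0.47, 0.586, 0.386],
    [0.44, 0.586, 0.386],
    [0.42, 0.586, 0.386],
    [0.41, 0.586, 0.386],
    [0.41, 0.586, 0.386],
    [0.41, 0.586, 0.386],
  ],
  yaw=[0, 0, 0, 0, 0, 0, 0, 0, 0, 0, 0, 0, 0, 0, 0, 0, 0, 0, 0, 0],
  claw=[1, 1, 1, 1, 1, 1, 1, 1, 1, 1, 1, 1, 1, 1, 1, 1, 1, 1, 1, 1],
)

```text
time_s: 22.37
tcp_pos: [0.4806, -0.3119, 0.0755]
eef_rot: [180.0, -0.0, -6.5]
contact_force: [2.0, -1.1, 1.6]
gripper_width: 0.0552
gripper_force: 19.9
```

>>> step_arm(
  xyz=[
    [0, 0, -0.2],
    [0, 0, -0.4],
    [0, 0, -0.6],
    [0, -0.2, -0.61],
    [0, -0.4, -0.61],
    [0.05, -0.6, -0.61],
    [0.05, -0.8, -0.61],
    [0.056, -1, -0.61],
    [0.056, -1, -0.61],
    [0.056, -1, -0.61],
    [0.056, -1, -0.61],
    [0.056, -1, -0.61],
    [0.056, -1, -0.61],
    [0.056, -1, -0.61],
    [0.056, -1, -0.61],
    [0.056, -1, -0.61],
  ],
  yaw=[0, 0.019, 0.038, 0.057, 0.076, 0.095, 0.114, 0.133, 0.152, 0.171, 0.19, 0.209, 0.228, 0.247, 0.25, 0.25],
  claw=[1, 1, 1, 1, 1, 1, 1, 1, 1, 1, 1, 1, 1, 1, 1, 1],
)

```text
time_s: 23.7
tcp_pos: [0.5136, -0.1143, 0.1966]
eef_rot: [179.9, -0.0, -96.4]
contact_force: [-0.7, -0.2, -2.2]
gripper_width: 0.0549
gripper_force: 19.9
```

```bash
python3 -c "
from h import *
rollfit('r5');plan()"
```

```text
side 1622 top 0 tilt 28.5 offset x,y mm [5. 3.] top above grip 16.2 med res 0.82
t 23.8 at [ 0.5139 -0.1143  0.197 ] rot [179.9  -0.  -96.3] F [-0.3 -0.  -1.7] w 0.055
```

Tilt is 28.5°. Rotating back and approaching the spindle.

```bash
python3 -c "
from h import *
plan((.5185,-.1157,.1655,-6.5))"
```

```text
t 23.8 at [ 0.5139 -0.1143  0.197 ] rot [179.9  -0.  -96.3] F [-0.3 -0.  -1.7] w 0.055
[0.004, -0.023, 0.157] -0.2495
```

>>> step_arm(
  xyz=[
    [0, -0.023, 0],
    [0, -0.023, 0],
    [0, -0.023, 0],
    [0, -0.023, 0],
    [0, -0.023, 0],
    [0, -0.023, 0],
    [0, -0.023, 0],
    [0, -0.023, 0],
    [0, -0.023, 0],
    [0, -0.023, 0],
    [0, -0.023, 0],
    [0, -0.023, 0],
    [0.004, -0.023, 0.1],
    [0.004, -0.023, 0.157],
    [0.004, -0.023, 0.157],
    [0.004, -0.023, 0.157],
  ],
  yaw=[-0.019, -0.038, -0.057, -0.076, -0.095, -0.114, -0.133, -0.152, -0.171, -0.19, -0.209, -0.228, -0.247, -0.25, -0.25, -0.25],
  claw=[1, 1, 1, 1, 1, 1, 1, 1, 1, 1, 1, 1, 1, 1, 1, 1],
  grip_force=14,
)

```text
time_s: 25.13
tcp_pos: [0.5183, -0.1159, 0.1656]
eef_rot: [180.0, 0.1, -6.5]
contact_force: [0.3, -0.8, -2.0]
gripper_width: 0.0552
gripper_force: 13.9
```

```bash
python3 -c "
from h import *
plan((.5299,-.117,.1456,-6.5),(.5359,-.1176,.1353,-6.5))"
```

```text
t 25.13 at [ 0.5183 -0.1159  0.1656] rot [ 1.8e+02  1.0e-01 -6.5e+00] F [ 0.3 -0.8 -2. ] w 0.0552
[0.058, -0.001, 0.1] 0.0001
[0.088, -0.001, 0.152] 0.0001
```

Move to zc ≈ 80 mm.

>>> step_arm(
  xyz=[
    [0.03, 0, 0.05],
    [0.058, 0, 0.1],
    [0.068, 0, 0.117],
    [0.078, 0, 0.135],
    [0.088, 0, 0.152],
    [0.088, 0, 0.152],
    [0.088, 0, 0.152],
  ],
  yaw=[0, 0, 0, 0, 0, 0, 0],
  claw=[1, 1, 1, 1, 1, 1, 1],
)

```text
time_s: 25.72
tcp_pos: [0.5364, -0.1181, 0.1351]
eef_rot: [180.0, 0.0, -6.5]
contact_force: [1.4, -4.5, -4.6]
gripper_width: 0.0557
gripper_force: 13.8
```

Past the tip with only a small sideways force. I'll ease it towards −y and go deeper.

>>> step_arm(
  xyz=[
    [0, 0.006, 0],
    [0.01, 0.006, 0.017],
    [0.02, 0.006, 0.035],
    [0.03, 0.006, 0.052],
    [0.04, 0.006, 0.069],
    [0.05, 0.006, 0.087],
    [0.05, 0.006, 0.087],
  ],
  yaw=[0, 0, 0, 0, 0, 0, 0],
  claw=[1, 1, 1, 1, 1, 1, 1],
)

```text
time_s: 26.3
tcp_pos: [0.546, -0.1199, 0.1171]
eef_rot: [180.0, 0.1, -6.5]
contact_force: [0.3, -0.4, -3.0]
gripper_width: 0.0553
gripper_force: 13.9
```

Forces are near zero. Now the remaining ~20 mm.

>>> step_arm(
  xyz=[
    [0.01, 0, 0.017],
    [0.02, 0, 0.035],
    [0.03, 0, 0.052],
    [0.04, 0, 0.069],
    [0.045, 0, 0.078],
    [0.05, 0, 0.087],
    [0.05, 0, 0.087],
  ],
  yaw=[0, 0, 0, 0, 0, 0, 0],
  claw=[1, 1, 1, 1, 1, 1, 1],
)

```text
time_s: 26.88
tcp_pos: [0.5549, -0.1212, 0.1003]
eef_rot: [180.0, 0.1, -6.5]
contact_force: [-3.4, -0.5, 2.4]
gripper_width: 0.0554
gripper_force: 14.0
```

>>> step_arm(
  xyz=[
    [0.002, 0, 0.003],
    [0.004, 0, 0.007],
    [0.005, 0, 0.009],
    [0.005, 0, 0.009],
    [0.005, 0, 0.009],
  ],
  yaw=[0, 0, 0, 0, 0],
  claw=[1, 1, 1, 1, 1],
)

```text
time_s: 27.3
tcp_pos: [0.5545, -0.1212, 0.0995]
eef_rot: [180.0, 0.2, -6.5]
contact_force: [-12.1, 2.8, 12.8]
gripper_width: 0.055
gripper_force: 14.1
```

```bash
python3 -c "
from h import *
plan((.5184,-.1157,.1655,-6.5),(.51,-.1157,.2,-6.5))"
```

```text
t 27.3 at [ 0.5545 -0.1212  0.0995] rot [180.    0.2  -6.5] F [-12.1   2.8  12.8] w 0.055
[-0.183, -0.007, -0.33] -0.0001
[-0.224, -0.002, -0.503] -0.0001
```

Solid axial contact (about 17 N) at the expected depth, so the roll is home on the flange. I'll draw it off along the axis.

>>> step_arm(
  xyz=[
    [-0.02, 0, -0.035],
    [-0.045, 0, -0.08],
    [-0.07, 0, -0.121],
    [-0.095, 0, -0.165],
    [-0.12, 0, -0.208],
    [-0.145, 0, -0.251],
    [-0.17, 0, -0.294],
    [-0.195, 0, -0.338],
    [-0.224, 0, -0.45],
    [-0.224, 0, -0.52],
    [-0.224, 0, -0.52],
  ],
  yaw=[0, 0, 0, 0, 0, 0, 0, 0, 0, 0, 0],
  claw=[1, 1, 1, 1, 1, 1, 1, 1, 1, 1, 1],
  grip_force=20,
)

```text
time_s: 28.22
tcp_pos: [0.5139, -0.1163, 0.2069]
eef_rot: [-180.0, -0.3, -6.5]
contact_force: [0.6, 0.8, -1.8]
gripper_width: 0.055
gripper_force: 20.0
```

```bash
python3 -c "
from h import *
rollfit('r6')
plan((.4,-.305,.2,-3.2),(.4,-.305,.08,-3.2),(.457,-.308,.08,-3.2))"
```

```text
side 13 top 0 tilt 25.0 offset x,y mm [14.7 -5.2] top above grip 21.4 med res 0.22
t 28.32 at [ 0.5125 -0.116   0.2035] rot [-1.8e+02 -1.0e-01 -6.5e+00] F [-0.9  0.1 -1.4] w 0.0547
[-0.452, 1.003, 0.017] -0.0092
[-0.452, 1.003, 0.617] -0.0092
[-0.167, 0.985, 0.617] -0.0092
```

>>> step_arm(
  xyz=[
    [-0.1, 0.2, 0.01],
    [-0.2, 0.4, 0.01],
    [-0.3, 0.6, 0.01],
    [-0.4, 0.8, 0.01],
    [-0.452, 1, 0.017],
    [-0.452, 1, 0.017],
    [-0.452, 1, 0.017],
    [-0.452, 1, 0.2],
    [-0.452, 1, 0.4],
    [-0.452, 1, 0.55],
    [-0.452, 1, 0.617],
    [-0.452, 1, 0.617],
    [-0.41, 0.997, 0.617],
    [-0.37, 0.995, 0.617],
    [-0.33, 0.993, 0.617],
    [-0.29, 0.991, 0.617],
    [-0.25, 0.989, 0.617],
    [-0.21, 0.987, 0.617],
    [-0.167, 0.985, 0.617],
    [-0.167, 0.985, 0.617],
  ],
  yaw=[-0.009, -0.009, -0.009, -0.009, -0.009, -0.009, -0.009, -0.009, -0.009, -0.009, -0.009, -0.009, -0.009, -0.009, -0.009, -0.009, -0.009, -0.009, -0.009, -0.009],
  claw=[1, 1, 1, 1, 1, 1, 1, 1, 1, 1, 1, 1, 1, 1, 1, 1, 1, 1, 1, 1],
)

```text
time_s: 29.98
tcp_pos: [0.4573, -0.3075, 0.0816]
eef_rot: [-180.0, 0.1, -3.2]
contact_force: [-8.3, 10.3, 21.7]
gripper_width: 0.055
gripper_force: 20.2
```

```bash
python3 -c "
from h import *
plan((.457,-.308,.17,-3.2),(.535,-.321,.17,-93.2))"
```

```text
t 29.98 at [ 0.4573 -0.3075  0.0816] rot [-1.8e+02  1.0e-01 -3.2e+00] F [-8.3 10.3 21.7] w 0.055
[-0.001, 0.003, -0.442] -0.0001
[0.392, 0.046, -0.442] 0.2499
```

>>> step_arm(
  xyz=[
    [0, 0, -0.1],
    [0, 0, -0.25],
    [0, 0, -0.442],
    [0.1, 0.02, -0.5],
    [0.25, 0.03, -0.5],
    [0.392, 0.046, -0.5],
    [0.392, 0.046, -0.5],
    [0.392, 0.046, -0.5],
    [0.392, 0.046, -0.5],
    [0.392, 0.046, -0.5],
    [0.392, 0.046, -0.5],
    [0.392, 0.046, -0.5],
    [0.392, 0.046, -0.5],
    [0.392, 0.046, -0.5],
    [0.392, 0.046, -0.5],
    [0.392, 0.046, -0.5],
  ],
  yaw=[0, 0.019, 0.038, 0.057, 0.076, 0.095, 0.114, 0.133, 0.152, 0.171, 0.19, 0.209, 0.228, 0.247, 0.25, 0.25],
  claw=[1, 1, 1, 1, 1, 1, 1, 1, 1, 1, 1, 1, 1, 1, 1, 1],
)

```text
time_s: 31.32
tcp_pos: [0.535, -0.3218, 0.1797]
eef_rot: [-180.0, 0.0, -93.2]
contact_force: [0.3, -0.6, -1.5]
gripper_width: 0.0548
gripper_force: 20.0
```

```bash
python3 -c "
from h import *
rollfit('r7');plan((.435,-.305,.17,-3.2))"
```

```text
side 868 top 191 tilt 18.3 offset x,y mm [1.9 1.9] top above grip 17.7 med res 0.49
t 31.42 at [ 0.5349 -0.3218  0.1796] rot [-180.     0.   -93.1] F [ 0.8  0.3 -1.8] w 0.0552
[-0.057, 0.503, 0.048] -0.2496
```

View pics/r7_side.png

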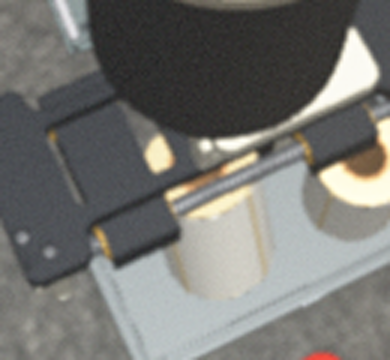

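The roll is firmly held, but tray contact was awkward and 18° of tilt remains. The box's near wall worked cleanly before, so I'll straighten it there.

```bash
python3 -c "
from h import *
plan((.44,-.135,.2,3.5))"
```

```text
t 31.42 at [ 0.5349 -0.3218  0.1796] rot [-180.     0.   -93.1] F [ 0.8  0.3 -1.8] w 0.0552
[-0.907, 0.524, -0.102] -0.2682
```

>>> step_arm(
  xyz=[
    [0, 0.05, -0.1],
    [-0.15, 0.15, -0.102],
    [-0.3, 0.3, -0.102],
    [-0.5, 0.4, -0.102],
    [-0.7, 0.5, -0.102],
    [-0.907, 0.524, -0.102],
    [-0.907, 0.524, -0.102],
    [-0.907, 0.524, -0.102],
    [-0.907, 0.524, -0.102],
    [-0.907, 0.524, -0.102],
    [-0.907, 0.524, -0.102],
    [-0.907, 0.524, -0.102],
    [-0.907, 0.524, -0.102],
    [-0.907, 0.524, -0.102],
    [-0.907, 0.524, -0.102],
  ],
  yaw=[-0.019, -0.038, -0.057, -0.076, -0.095, -0.114, -0.133, -0.152, -0.171, -0.19, -0.209, -0.228, -0.247, -0.266, -0.268],
  claw=[1, 1, 1, 1, 1, 1, 1, 1, 1, 1, 1, 1, 1, 1, 1],
)

```text
time_s: 32.67
tcp_pos: [0.4405, -0.1347, 0.2002]
eef_rot: [-180.0, -0.0, 3.7]
contact_force: [0.5, -0.0, -2.0]
gripper_width: 0.055
gripper_force: 20.0
```

```bash
python3 -c "
from h import *
plan((.43,.06,.2,3.5),(.43,.06,.08,3.5),(.478,.062,.08,3.5))"
```

```text
t 32.67 at [ 0.4405 -0.1347  0.2002] rot [-180.    -0.     3.7] F [ 0.5 -0.  -2. ] w 0.055
[0.01, -0.975, 0.001] 0.0005
[0.01, -0.975, 0.601] 0.0005
[0.25, -0.969, 0.601] 0.0005
```

>>> step_arm(
  xyz=[
    [0, -0.2, 0],
    [0, -0.4, 0],
    [0, -0.6, 0],
    [0, -0.8, 0],
    [0.01, -0.975, 0],
    [0.01, -0.975, 0],
    [0.01, -0.975, 0],
    [0.01, -0.975, 0.2],
    [0.01, -0.975, 0.4],
    [0.01, -0.975, 0.55],
    [0.01, -0.975, 0.6],
    [0.01, -0.975, 0.6],
    [0.05, -0.974, 0.6],
    [0.09, -0.973, 0.6],
    [0.13, -0.972, 0.6],
    [0.17, -0.971, 0.6],
    [0.21, -0.97, 0.6],
    [0.24, -0.969, 0.6],
    [0.245, -0.969, 0.6],
  ],
  yaw=[0, 0, 0, 0, 0, 0, 0, 0, 0, 0, 0, 0, 0, 0, 0, 0, 0, 0, 0],
  claw=[1, 1, 1, 1, 1, 1, 1, 1, 1, 1, 1, 1, 1, 1, 1, 1, 1, 1, 1],
)

```text
time_s: 34.25
tcp_pos: [0.4798, 0.0616, 0.0801]
eef_rot: [-180.0, -0.0, 3.2]
contact_force: [-2.0, 0.5, -0.3]
gripper_width: 0.0547
gripper_force: 20.1
```

```bash
python3 -c "
from h import *
plan((.45,-.13,.2,-93.2))"
```

```text
t 34.25 at [0.4798 0.0616 0.0801] rot [-180.    -0.     3.2] F [-2.   0.5 -0.3] w 0.0547
[-0.202, 0.948, -0.599] 0.2678
```

>>> step_arm(
  xyz=[
    [0, 0, -0.2],
    [0, 0, -0.4],
    [0, 0, -0.599],
    [-0.05, 0.2, -0.6],
    [-0.1, 0.4, -0.6],
    [-0.15, 0.6, -0.6],
    [-0.2, 0.8, -0.6],
    [-0.2, 0.948, -0.6],
    [-0.2, 0.948, -0.6],
    [-0.2, 0.948, -0.6],
    [-0.2, 0.948, -0.6],
    [-0.2, 0.948, -0.6],
    [-0.2, 0.948, -0.6],
    [-0.2, 0.948, -0.6],
    [-0.2, 0.948, -0.6],
    [-0.2, 0.948, -0.6],
    [-0.2, 0.948, -0.6],
  ],
  yaw=[0, 0.019, 0.038, 0.057, 0.076, 0.095, 0.114, 0.133, 0.152, 0.171, 0.19, 0.209, 0.228, 0.247, 0.266, 0.268, 0.268],
  claw=[1, 1, 1, 1, 1, 1, 1, 1, 1, 1, 1, 1, 1, 1, 1, 1, 1],
)

```text
time_s: 35.67
tcp_pos: [0.4493, -0.13, 0.2]
eef_rot: [-180.0, 0.0, -93.1]
contact_force: [-0.5, -0.3, -1.2]
gripper_width: 0.0548
gripper_force: 19.9
```

```bash
python3 -c "
from h import *
rollfit('r8');plan((.535,-.321,.2,-93.2))"
```

```text
side 1066 top 0 tilt -1.8 offset x,y mm [-3.3  0.5] top above grip 16.8 med res 0.49
t 35.77 at [ 0.4492 -0.13    0.2   ] rot [-180.     0.   -93.1] F [-0.4 -0.2 -1.3] w 0.0548
[0.931, -0.479, 0.0] 0.0004
```

Upright to within 2°. Carrying it to the tray and setting it down.

>>> step_arm(
  xyz=[
    [0.19, -0.1, 0],
    [0.38, -0.2, 0],
    [0.57, -0.3, 0],
    [0.76, -0.4, 0],
    [0.931, -0.479, 0],
    [0.931, -0.479, 0],
    [0.931, -0.479, 0.2],
    [0.931, -0.479, 0.4],
    [0.931, -0.479, 0.55],
    [0.931, -0.479, 0.64],
    [0.931, -0.479, 0.682],
    [0.931, -0.479, 0.682],
    [0.931, -0.479, 0.682],
  ],
  yaw=[0, 0, 0, 0, 0, 0, 0, 0, 0, 0, 0, 0, 0],
  claw=[1, 1, 1, 1, 1, 1, 1, 1, 1, 1, 1, 1, 1],
)

```text
time_s: 36.85
tcp_pos: [0.5346, -0.3216, 0.0638]
eef_rot: [-180.0, -0.0, -93.2]
contact_force: [0.5, -0.2, -1.1]
gripper_width: 0.0544
gripper_force: 19.9
```

>>> step_arm(
  xyz=[
    [0, 0, 0],
    [0, 0, 0],
    [0, 0, 0],
    [0, 0, 0],
    [0, 0, 0],
    [0, 0, -0.15],
    [0, 0, -0.35],
    [0, 0, -0.55],
    [0, 0, -0.7],
    [0, 0, -0.7],
  ],
  yaw=[0, 0, 0, 0, 0, 0, 0, 0, 0, 0],
  claw=[-0.6, -0.6, -0.6, -0.6, -0.6, -0.6, -0.6, -0.6, -0.6, -0.6],
)

```text
time_s: 37.68
tcp_pos: [0.5374, -0.3231, 0.2119]
eef_rot: [-179.4, -0.3, -93.2]
contact_force: [0.7, -0.3, 1.0]
gripper_width: 0.0699
gripper_force: 0.0
```

```bash
python3 - <<'E'
from h import *
plan()
im,d,K,T=cap("side");W=world(d,K,T)
for n,(x,y) in dict(tray=(.535,-.321),box=(.554,.0526),tray_old=(.64,-.327),box_old=(.656,.054)).items():
    m=(d>0)&(np.hypot(W[...,0]-x,W[...,1]-y)<.045)&(W[...,2]>.074)&(W[...,2]<.095)&(im[...,2]>170)
    P=W[m];nn=np.linalg.svd(P-P.mean(0),full_matrices=False)[2][2];print(n,m.sum(),P.mean(0).round(4),nn.round(2))
cv2.imwrite("pics/end.png",im)
E
```

```text
t 37.68 at [ 0.5374 -0.3231  0.2119] rot [-179.4   -0.3  -93.2] F [ 0.7 -0.3  1. ] w 0.0699
tray 589 [ 0.5365 -0.3241  0.0821] [-0.   -0.02  1.  ]
box 489 [0.5532 0.0524 0.082 ] [-0. -0.  1.]
tray_old 557 [ 0.6384 -0.3338  0.082 ] [ 0.    0.01 -1.  ]<stdin>:6: RuntimeWarning: Mean of empty slice.
  ret = um.true_divide(
Traceback (most recent call last):
IndexError: index 2 is out of bounds for axis 0 with size 0
```

Both rolls stand upright on their floors (top faces level at 82 mm) and the gripper is clear. Handing in.

```bash
python3 -c "
from plant import job
print(job.close_job())"
```

```text
the job is handed in; nothing more can be done
None
```

I tried both rolls on the spindle and sorted them: the wide-core roll is upright in the stock tray and the narrow one upright in the returns box. The job was handed in at about 38 s; no verdict came back, and I inferred both spindle trials from contact force and position because the gripper hid the roll there.

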